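Tag the decaf filter holder's place, then hold the holder up for its blocked-hole check

TASK

The decaf filter holder (orange handle) is due for its blocked-hole check: first mark its place by hooking the red out-of-use tag over the middle of the rail at the back of the dock, sliding it along the rail up to the rubber collar behind the orange-handled holder, and letting it hang there. Then lift the orange-handled holder out of its pocket by the handle and hold it up over the middle of the white side plate for the colleague at the hatch: the basket about 25 cm above the worktop, basket end up and handle end down at a slant of 45 degrees, perforated underside facing straight away from you towards the hatch. Finish while still holding it there motionless, and leave the black-handled holder and everything else where they are.

Things in the scene. Friction and masses are not known exactly. Their poses are not given: they have to be found in the camera images.
- dock: Fixed filter-holder dock: dark wooden block 108 x 290 x 42 mm (x, y, z), steel tube rail along its back. Origin: centre of the block's underside, on the worktop; x points from the handles to the rail, y along the rail to the left. Two round pockets, 62 mm wide, 36 mm deep, at x 0, y +-85 mm. In front of each (x -47 mm) two steel cheeks, 22 mm apart, tops 62 mm up, take the holder's neck
- rail_mid (a point): Middle of the dock's rail, on its axis, with the dock's axes. The rail is a round bar of 10 mm diameter along the dock's y, 75 mm behind the dock's origin, axis 150 mm and top 155 mm above the worktop; its posts stand at y +-134 mm
- collar_left (a point): Rail axis at the inner face of the left (+y) black rubber collar, 115 mm left of mid-rail; the collar is 24 mm across. The 56 mm wide tag touches it when the tag's centre is 87 mm left of mid-rail, straight behind the left pocket
- collar_right (a point): The same for the right (-y) collar, 115 mm right of mid-rail; the tag touches it when its centre is 87 mm right of mid-rail
- orange_holder: Filter holder with ORANGE handle, about 0.4 kg, centre of mass about 43 mm from the basket axis towards the handle; loose, in one of the dock's pockets (which one varies). Origin: centre of the basket's perforated underside, 14 mm above the worktop when docked; z along the basket axis to its open mouth, x from handle to basket. Lift it straight up at least 50 mm to clear pocket and cheeks
- orange_grip (a point): Grip point on the orange handle: its middle line, 85 mm from the basket axis (origin x -85, z +37 mm), with the holder's axes. The handle is flat-sided, 24 mm wide (y), 26 mm high (z), from x -60 to x -172 mm. Ahead of it a neck 14 mm wide, then the head ring, 68 mm across, z 28 to 46 mm; basket 57 mm across, z 0 to 28 mm
- black_holder: The same filter holder with a BLACK handle, in the other pocket; stays where it is. Same axes and sizes
- red_tag: Red out-of-use tag with a white bar on each face, about 0.08 kg, standing on the worktop: a saddle (upside-down U) of two plates 5 mm thick, 56 mm wide (y), 76 mm deep, 18 mm apart inside and 28 mm outside (x), joined by a bridge at z 76 to 82 mm; above it a black grip tab 10 mm thick (x), 24 mm wide (y), z 82 to 117 mm. Origin: centre of its underside, z up. Both faces are alike
- tag_saddle (a point): Point of the tag: centre of the underside of its bridge (76 mm above the tag's origin), which rests on top of the rail when hung; the tag's y then lies along the rail
- side_plate: White side plate, 180 mm across, 20 mm high, loose on the worktop. Origin: centre of its underside; its x axis points straight away from the robot, towards the pass-through hatch in the back wall where the colleague looks in
- salt_shaker: Glass salt shaker, 44 mm across, 90 mm high; origin centre of underside; bystander
- pepper_shaker: Glass pepper shaker, 44 mm across, 90 mm high; origin centre of underside; bystander
- milk_tin: Printed round tin, 57 mm across, 72 mm high; origin centre of underside; bystander
- teaspoon_1: Steel teaspoon lying loose, 132 x 26 x 9 mm; origin centre of underside; bystander (a second one beside it is fixed)
Not all that is in view belongs to the job. Leave any blue or purple look-alike of the red_tag alone.

How it is judged:
By the outcome, as a careful person would: the job done as asked, in the order asked, and still so for the second after the job is handed in, while the arm keeps its last pose, push and grip.
It also fails if it takes over 58 s, if anything falls off the work surface, if the arm or the gripper's body presses on something with over 40 N, if the wrist force passes 120 N, or if a joint passes its speed limit or range.

ROBOT

A 7-joint arm with a two-finger parallel gripper is mounted at the origin on a cart in front of the work surface, level with it; the furniture and walls round the work are solid. World frame = base frame: x ahead of the robot, y to its left, z up, the work surface at z = 0. Lengths are in m, angles in rad, forces in N, time in s.
With the tool pointing down it reaches from about 0.425 to 0.925 m from the base axis. Payload 6.8 kg.
Tool frame: the origin (TCP) lies on the centre line of the jaws, within the pads' length; the fingertips stand tip_reach ahead of it and the grasp point (between the pads) lies 8 mm behind it (tip_reach is the distance from the TCP to the fingertips, in m); z points along the fingers, y is the line along which they close (so a half turn about z gives the same grasp; the last joint's range is limited). The gripper opens to 85 mm and grips with 20 to 120 N. Pads are 22 mm wide; open, the fingers measure 114 mm over their backs; the gripper's body (76 mm by 85 mm) begins 54 mm behind the grasp point. The pads swing forward as they close: fully open they stand 13 mm farther back than shut.
Start: joints at [-1.356, 0.477, 0.022, 1.555, -0.011, 1.109, -0.083], TCP at [0.214, 0.64, 0.242] pointing down, gripper open.
Joint ranges: [-2.96, 2.96], [-0.34, 2.1], [-1.41, 1.46], [0.24, 2.44], [-1.37, 4.51], [0.17, 1.92], [-2.96, 2.96]. Speed limits (rad/s): [2.39, 2.39, 3.14, 3.14, 3.14, 3.14, 3.14].

INTERFACE

Orientations are given as a rotation vector (axis times angle).
In Python, from workcell import * gives the robot as it stands. The module is installed in compiled form; this text tells all that it offers.
- The arm moves only by the shell command python3 -m handwheel 'ROWS' [OPENING] [FORCE]. ROWS is JSON, a list of rows, each a list of 6 numbers: the shift along the world's x, y, z in mm, then the turn, a rotation vector about the world's x, y, z in rad. A call has 1 to 8 rows; each row shifts and turns the commanded pose from where the row before left it; what a row does not reach is not made up. A row lasts 1/8 s, in which the tool goes at most 62.5 mm and 10.7 degrees, less where a joint would pass 70% of its speed; a pose out of reach is approached as far as the arm can. A call is refused whole if a number of a shift passes 62.5 or a number of a turn 0.188, either way. A call with a gripper value outside its range is refused whole. OPENING is the finger opening in mm, from 0 to 85.4, set as the call begins (- or left out, the last holds). The fingers move at their own pace and stop on an object; FORCE is the grip in N (left out, the last holds). Time passes only in rows, so rows that do not move let the fingers close. It gives the time, the measured TCP pose, the force, the opening and the grip force at its end, in the units of the state.
- get_state(): the state, without advancing time (a new reading comes with each control period).
- snapshot(name): name is "scene" or "top"; returns a dict with "image" (400x640x3 uint8, red, green, blue), "K" (3x3 intrinsics, pixels), "k1" (the pictures are not rectified: a ray, as slopes to the right and down, at radius r is drawn at 1 + k1 r^2 times it, then the intrinsics apply), "extrinsics" (4x4, takes a point from camera to world coordinates). Camera axes: x right, y down, z forward; pixel columns grow to the right and rows downward; lengths in m; the calibration is good to about 2 mm. A picture is of the moment at which its call begins. There is no depth.
- hand_in(): hands the job in; it is judged then, once.
The state is a dict: "time": time; "joint_positions": joint angles; "qvel": joint speeds; "joint_efforts": joint torques, N m; "tool_pos": TCP position; "tcp_rot": TCP orientation; "ft_force": force on the tool from outside, world axes, zero at the start; "wrist_torque": the same for the moment, N m; "finger_gap": finger opening in m; "grip_force": force on a finger pad.
Only numpy, scipy, OpenCV 4.12 (cv2) and the standard library are available. Lean on these libraries where they do the work, as an engineer would, in place of code of your own. Each camera call takes 0.05 s, during which the arm holds its last target. There are 200 camera calls.

## Working session

There is one attempt and no reset: what is moved stays moved. The work goes in short steps, Python scripts to look and compute and a shell command to move; the robot and the scene stay as the last step left them, time stands still between calls to the robot, and variables do not carry over. Pictures are saved under pics/ and viewed, at most 13 in all, crops included, and the job is handed in when it is done.

```bash
mkdir -p pics; cat > h.py <<'E'
import numpy as np, cv2
from workcell import *
def snap(n):
    s=snapshot(n); return s
def ray(s,u,v):
    K=np.array(s["K"]);k1=s["k1"]
    d=np.array([(u-K[0,2])/K[0,0],(v-K[1,2])/K[1,1]])
    p=d.copy()
    for _ in range(30): p=d/(1+k1*(p@p))
    E=np.array(s["extrinsics"])
    r=E[:3,:3]@np.array([p[0],p[1],1.]); return E[:3,3],r/np.linalg.norm(r)
def onz(s,u,v,z):
    o,r=ray(s,u,v); return o+r*(z-o[2])/r[2]
def tri(s1,p1,s2,p2):
    o1,r1=ray(s1,*p1);o2,r2=ray(s2,*p2)
    A=np.stack([r1,-r2],1);t=np.linalg.lstsq(A,o2-o1,rcond=None)[0]
    a=o1+r1*t[0];b=o2+r2*t[1];return (a+b)/2,np.linalg.norm(a-b)
def proj(s,P):
    E=np.array(s["extrinsics"]);c=E[:3,:3].T@(np.array(P)-E[:3,3]);p=c[:2]/c[2]
    K=np.array(s["K"]);p=p*(1+s["k1"]*(p@p));return np.array([K[0,0]*p[0]+K[0,2],K[1,1]*p[1]+K[1,2]])
def save(s,f,crop=None,k=1):
    im=cv2.cvtColor(s["image"],cv2.COLOR_RGB2BGR)
    if crop: im=im[crop[1]:crop[3],crop[0]:crop[2]]
    cv2.imwrite(f,cv2.resize(im,None,fx=k,fy=k,interpolation=cv2.INTER_CUBIC))
E
python3 - <<'E'
from h import *
import pickle
for n in("scene","top"):
    s=snap(n);save(s,f"pics/{n}0.png");pickle.dump(s,open(n+".pkl","wb"));print(n,s["k1"],np.round(s["K"],1).tolist(),np.round(s["extrinsics"],3).tolist())
st=get_state();print(st)
E
```

```text
scene -0.07920004963872247 [[365.3, 0.0, 315.1], [0.0, 365.3, 197.0], [0.0, 0.0, 1.0]] [[-0.757, -0.503, 0.418, 0.198], [-0.654, 0.567, -0.501, 0.553], [0.015, -0.652, -0.758, 0.79], [0.0, 0.0, 0.0, 1.0]]
top -0.08633987059506909 [[372.3, 0.0, 316.4], [0.0, 372.3, 202.5], [0.0, 0.0, 1.0]] [[-0.004, -0.988, 0.154, 0.434], [-1.0, 0.007, 0.017, 0.084], [-0.018, -0.154, -0.988, 1.048], [0.0, 0.0, 0.0, 1.0]]
{'time': 0.1, 'joint_positions': array([-1.35609725,  0.47773437,  0.02232428,  1.55634411, -0.01149627,
        1.10932789, -0.08310194]), 'qvel': array([-0.00064679, -0.00307899, -0.0010131 , -0.00259739, -0.00029394,
        0.00078422, -0.00030187]), 'joint_efforts': array([ 3.93156050e-03, -5.97762823e+01,  1.61318455e+00, -2.81956923e+01,
        1.28337799e-02,  5.02422190e-03, -1.18548405e-05]), 'tool_pos': array([0.21395924, 0.63964136, 0.2414148 ]), 'tcp_rot': array([-5.04772141e-01, -3.10061899e+00,  2.63694464e-03]), 'ft_force': array([-1.21907068, -0.24961516, -0.82854664]), 'wrist_torque': array([0.00989633, 0.03386303, 0.00787055]), 'grip_force': 0.0, 'finger_gap': 0.08556820841220371}
```

View pics/scene0.png

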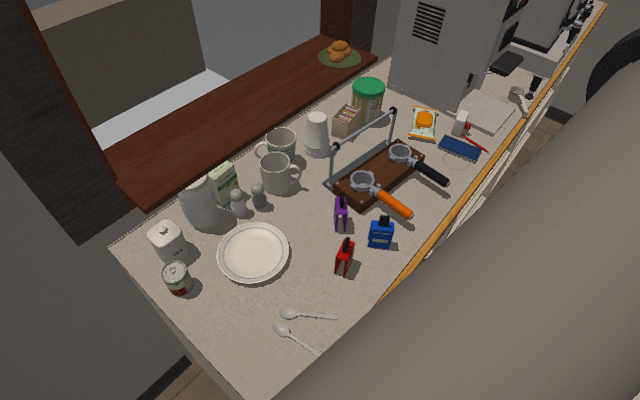

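View pics/top0.png

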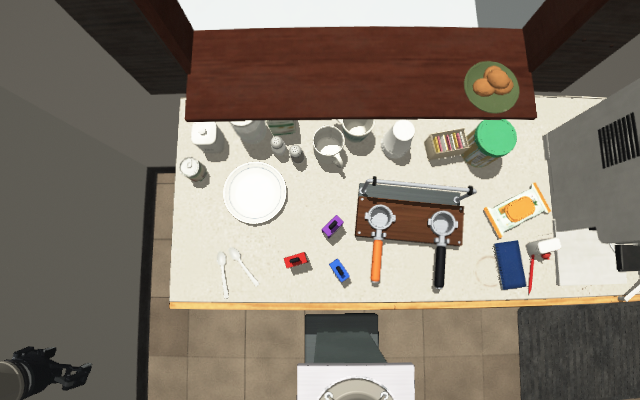

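Candidates for the tag: red at top (296,261) / scene (345,256); purple (333,227)/(341,213); blue (340,271)/(380,234); red pen (532,272). The red tag is the one at (296,261). The orange holder is at (377,240) in the left pocket, so the left collar applies. I'll check both in close crops.

```bash
python3 - <<'E'
from h import *
import pickle
S=pickle.load(open("scene.pkl","rb"));T=pickle.load(open("top.pkl","rb"))
save(S,"pics/sc.png",(310,100,460,285),3.2)
save(T,"pics/tc.png",(275,170,485,295),3.8)
for s,n in((S,"S"),(T,"T")):
    hsv=cv2.cvtColor(s["image"],cv2.COLOR_RGB2HSV)
    for c,lo,hi in(("red",(0,150,60),(5,255,255)),("red2",(174,150,60),(180,255,255)),("or",(7,180,120),(18,255,255))):
        m=cv2.inRange(hsv,lo,hi)
        k,l,st,ce=cv2.connectedComponentsWithStats(m)
        print(n,c,[(st[i].tolist(),np.round(ce[i],1).tolist()) for i in range(1,k) if st[i,4]>40])
E
```

```text
S red [([334, 241, 21, 36, 243], [343.7, 255.9])]
S red2 []
S or [([333, 41, 14, 6, 42], [339.5, 43.4]), ([328, 46, 13, 14, 62], [333.7, 53.8]), ([416, 111, 17, 16, 221], [423.9, 119.0]), ([498, 125, 22, 26, 71], [508.6, 137.8]), ([408, 133, 28, 7, 46], [420.2, 136.3]), ([484, 152, 16, 18, 54], [492.1, 160.3]), ([378, 190, 35, 27, 312], [394.3, 203.2]), ([446, 195, 21, 29, 75], [455.9, 210.7]), ([382, 250, 44, 48, 202], [405.7, 271.1])]
T red [([284, 252, 24, 16, 188], [295.2, 259.8]), ([529, 255, 5, 38, 96], [530.8, 273.0])]
T red2 []
T or [([371, 240, 11, 41, 204], [376.3, 260.0])]
```

View pics/sc.png

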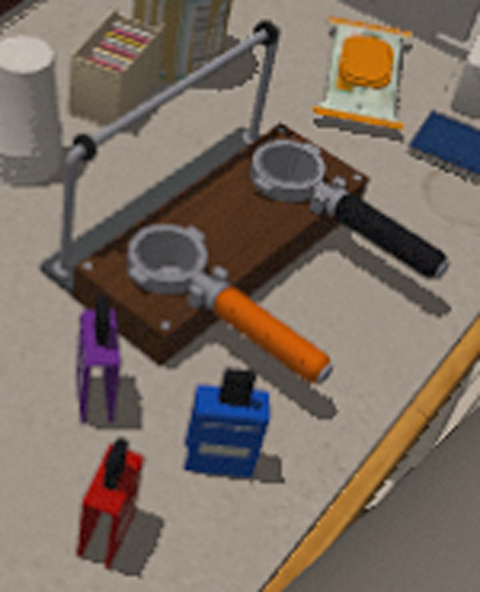

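View pics/tc.png

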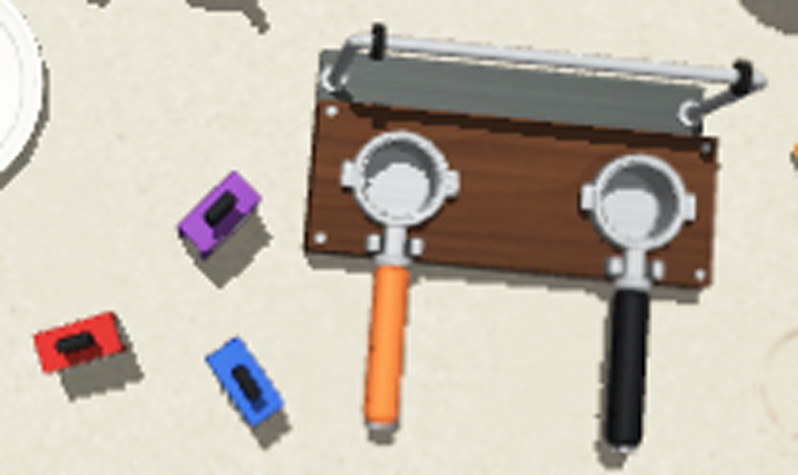

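The crops show the red tag with its black tab (top view 295,260; scene 346,245), clearly distinct from the purple and blue ones. The orange holder is in the left pocket. The collars are at top (374.5,181) and (470,190.5), scene (336,146) and (393,110). Next I triangulate.

```bash
python3 - <<'E'
from h import *
import pickle
from scipy.spatial.transform import Rotation as R
S=pickle.load(open("scene.pkl","rb"));T=pickle.load(open("top.pkl","rb"))
def dark(s,b,th=70):
    g=s["image"].max(2)[b[1]:b[3],b[0]:b[2]]; m=(g<th).astype(np.uint8)
    k,l,st,ce=cv2.connectedComponentsWithStats(m);i=1+np.argmax(st[1:,4]);return ce[i]+[b[0],b[1]],st[i].tolist()
cl=dark(T,(368,175,381,188)),dark(S,(329,140,343,152)); cr=dark(T,(463,184,476,198)),dark(S,(387,104,399,116))
tb=dark(T,(288,254,302,265),50),dark(S,(342,236,352,255),50)
for n,(a,b) in(("CL",cl),("CR",cr),("tab",tb)):
    print(n,a,b,tri(T,a[0],S,b[0]))
A=tri(T,cl[0][0],S,cl[1][0])[0];B=tri(T,cr[0][0],S,cr[1][0])[0]
mid=(A+B)/2;print("mid",mid,"len",np.linalg.norm(A-B),"yaw",np.degrees(np.arctan2(-(A-B)[0],(A-B)[1])))
# tag long axis from the red mask, on plane z=.082
hsv=cv2.cvtColor(T["image"],cv2.COLOR_RGB2HSV)
def pts(lo,hi,b,z):
    m=cv2.inRange(hsv,lo,hi);ys,xs=np.nonzero(m);k=(xs>b[0])&(xs<b[2])&(ys>b[1])&(ys<b[3])
    return np.array([onz(T,x,y,z)[:2] for x,y in zip(xs[k],ys[k])],np.float32)
for n,lo,hi,b,z in(("tag",(0,150,140),(5,255,255),(280,248,310,270),.082),("orange",(5,150,100),(20,255,255),(365,235,390,290),.055)):
    p=pts(lo,hi,b,z);r=cv2.minAreaRect(p);c=cv2.boxPoints(r);print(n,r,c.round(3).tolist())
    w,v=np.linalg.eigh(np.cov(p.T));print(v[:,1],p.mean(0))
# tab orientation
g=T["image"].max(2);q=np.array([onz(T,x,y,.117)[:2] for y in range(254,266) for x in range(288,302) if g[y,x]<50]);w,v=np.linalg.eigh(np.cov(q.T));print("tab ax",v[:,1],q.mean(0),len(q))
ring=tri(T,(380.1,217.4),S,(362.4,180.2));print("ring L",ring); print("ring R",tri(T,(275+637/3.8,170+203/3.8),S,(310+288/3.2,100+171/3.2)))
# orange grip handle far end
print("hend",tri(T,(275+380/3.8,170+428/3.8),S,(310+324/3.2,100+367/3.2)))
# plate
m=cv2.inRange(hsv,(0,0,190),(180,60,255));m[:, :215]=0;m[:,295:]=0;m[:155]=0;m[232:]=0
k,l,st,ce=cv2.connectedComponentsWithStats(m);i=1+np.argmax(st[1:,4]);print("plate",st[i],ce[i])
print(onz(T,255,192.5,.02),onz(S,253,253,.02))
print(R.from_rotvec(get_state()["tcp_rot"]).as_matrix().round(3))
E
```

```text
CL (array([373.96296296, 181.18518519]), [4, 2, 4, 9, 27]) (array([336.48648649, 145.59459459]), [4, 2, 7, 9, 37]) (array([ 0.625957  , -0.04285752,  0.15031806]), np.float64(0.0007389251888601002))
CR (array([469.89189189, 190.94594595]), [4, 2, 6, 10, 37]) (array([393.33333333, 110.19444444]), [2, 3, 8, 8, 36]) (array([ 0.60043822, -0.28112293,  0.14869888]), np.float64(0.0008855250199810389))
tab (array([294.24137931, 259.82758621]), [2, 4, 9, 5, 29]) (array([345.63076923, 244.8       ]), [1, 2, 7, 15, 65]) (array([0.43573266, 0.1566953 , 0.09683271]), np.float64(0.0003749052015126349))
mid [ 0.61319761 -0.16199022  0.14950847] len 0.23963354362694866 yaw -6.113206611815958
tag ((0.4359774887561798, 0.1560075432062149), (0.026152735576033592, 0.054473184049129486), 16.845603942871094) [[0.41600000858306885, 0.17800000309944153], [0.4309999942779541, 0.12600000202655792], [0.4560000002384186, 0.1340000033378601], [0.4410000145435333, 0.1860000044107437]]
[-0.29580199  0.95524928] [0.43768772 0.15657453]
orange ((0.4416356086730957, -0.05865316838026047), (0.034654296934604645, 0.12191113829612732), 76.29936218261719) [[0.3779999911785126, -0.061000000685453415], [0.4970000088214874, -0.09000000357627869], [0.5049999952316284, -0.0560000017285347], [0.3869999945163727, -0.027000000700354576]]
[-0.99290805  0.11888483] [ 0.43493086 -0.05668189]
tab ax [-0.25084667  0.96802683] [0.43586078 0.15523978] 29
ring L (array([ 0.54777742, -0.07069703,  0.05029162]), np.float64(0.00048804738291806414))
ring R (array([ 0.53027164, -0.24144228,  0.04581431]), np.float64(0.0011102497242626707))
hend (array([ 0.37693809, -0.05107456,  0.05691287]), np.float64(0.002804323305167781))
plate [ 215  155   80   77 5672] [253.67612835 194.12958392]
[0.6241618  0.27449638 0.02      ] [0.61820917 0.2826799  0.02      ]
[[-0.948  0.317 -0.   ]
 [ 0.317  0.948 -0.002]
 [-0.    -0.002 -1.   ]]
```

```bash
python3 - <<'E'
import workcell; print([n for n in dir(workcell) if n[0]!='_']); print(getattr(workcell,'tip_reach',None))
E
python3 -m handwheel '[[0,0,0,0,0,-0.1],[28,-60.5,0,0,0,-0.11],[28,-60.5,0,0,0,-0.11],[28,-60.5,0,0,0,-0.11],[28,-60.5,0,0,0,-0.11],[28,-60.5,0,0,0,-0.11],[28,-60.5,0,0,0,-0.11],[28,-60.5,0,0,0,-0.11]]' 50 30
```

```text
['Unreachable', 'get_state', 'hand_in', 'snapshot', 'tip_reach']
0.011
time: 1.1
tool_pos: [0.3983, 0.2411, 0.2423]
tcp_rot: [-1.769, -2.596, -0.0]
ft_force: [1.2, -0.4, -0.4]
finger_gap: 0.0503
grip_force: 0.0
```

```bash

python3 -m handwheel '[[19,-42.5,-25,0,0,-0.04],[19,-42.5,-25,0,0,-0.04],[0,0,-25,0,0,0],[0,0,-25,0,0,0],[0,0,0,0,0,0]]'
python3 - <<'E'
from h import *
import pickle
from scipy.spatial.transform import Rotation as R
st=get_state();M=R.from_rotvec(st["tcp_rot"]).as_matrix();print(st["tool_pos"],np.degrees(np.arctan2(M[1,1],M[0,1])),M[:,2])
S=snap("scene");T=snap("top");save(S,"pics/hover.png",(290,160,410,280),4)
def ell(s,box):
    hsv=cv2.cvtColor(s["image"],cv2.COLOR_RGB2HSV);g=cv2.GaussianBlur(s["image"].max(2),(3,3),0)
    m=np.zeros(g.shape,np.uint8);x0,y0,x1,y1=box;m[y0:y1,x0:x1]=(g[y0:y1,x0:x1]>205)
    m=cv2.morphologyEx(m,cv2.MORPH_OPEN,np.ones((3,3),np.uint8))
    c,_=cv2.findContours(m,cv2.RETR_EXTERNAL,cv2.CHAIN_APPROX_NONE);c=max(c,key=cv2.contourArea)
    return cv2.fitEllipse(cv2.convexHull(c))
Tp=pickle.load(open("top.pkl","rb"));Sp=pickle.load(open("scene.pkl","rb"))
for s,b in((Tp,(217,155,295,230)),(Sp,(210,215,295,290))):
    e=ell(s,b);print("plate",e,onz(s,*e[0],.018))
E
```

```text
time: 1.72
tool_pos: [0.4345, 0.1573, 0.1409]
tcp_rot: [-1.867, -2.525, 0.006]
ft_force: [0.1, -0.3, -1.0]
finger_gap: 0.05
grip_force: 0.0
[0.4344824  0.15727154 0.14087871] 17.05478497421767 [-0.00354697 -0.00243006 -0.99999076]
plate ((254.30056762695312, 196.25918579101562), (85.9862060546875, 118.89505004882812), 92.3357162475586) [0.61376249 0.2766156  0.018     ]
plate ((263.55218505859375, 241.9917449951172), (22.221389770507812, 36.262332916259766), 122.88316345214844) [0.62323209 0.24203214 0.018     ]
```

View pics/hover.png

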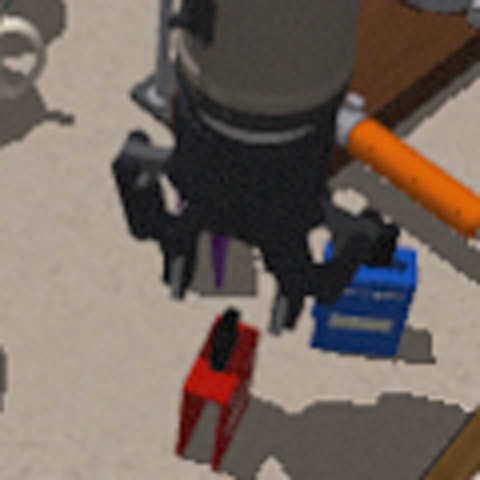

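The tag stands between the fingertips: tips at crop (177,297) and (275,330), tab top at (232,312). I descend and grip.

```bash

python3 -m handwheel '[[1.5,-1.5,-22.5,0,0,0],[0,0,-22.5,0,0,0],[0,0,0,0,0,0]]' 
python3 -m handwheel '[[0,0,0,0,0,0],[0,0,0,0,0,0],[0,0,0,0,0,0],[0,0,0,0,0,0]]' 0 40
python3 -m handwheel '[[0,0,20,0,0,0],[0,0,40,0,0,0],[0,0,40,0,0,0],[0,0,30,0,0,0],[0,0,0,0,0,0]]' 
```

```text
time: 2.2
tool_pos: [0.437, 0.1567, 0.0973]
tcp_rot: [-1.866, -2.526, 0.002]
ft_force: [0.4, 0.6, 1.1]
finger_gap: 0.0503
grip_force: 0.0
time: 2.7
tool_pos: [0.4379, 0.157, 0.0981]
tcp_rot: [1.867, 2.526, 0.002]
ft_force: [-1.9, 0.2, 7.7]
finger_gap: 0.0095
grip_force: 43.3
time: 3.32
tool_pos: [0.4386, 0.1572, 0.2294]
tcp_rot: [1.866, 2.525, 0.007]
ft_force: [0.0, 0.3, -1.0]
finger_gap: 0.0094
grip_force: 42.2
```

```bash

python3 -m handwheel '[[20,-40,27,0,0,-0.05],[29,-53,27,0,0,-0.07],[29,-53,0,0,0,-0.07],[29,-53,0,0,0,-0.07],[29,-53,0,0,0,-0.07],[29,-53,0,0,0,-0.07],[9.5,-14,0,0,0,-0.004],[0,0,0,0,0,0]]' 
python3 - <<'E'
from h import *
from scipy.spatial.transform import Rotation as R
st=get_state();M=R.from_rotvec(st["tcp_rot"]).as_matrix();print(st["tool_pos"],np.degrees(np.arctan2(M[1,1],M[0,1])),M[:,2])
S=snap("scene");T=snap("top");save(S,"pics/r.png",(310,40,460,190),4)
# predicted pixels: rail mid top, tag bottom centre
mid=np.array([.613,-.162,.155]);print(proj(S,mid),proj(T,mid))
for s in(S,T):
    hsv=cv2.cvtColor(s["image"],cv2.COLOR_RGB2HSV);m=cv2.inRange(hsv,(0,150,50),(6,255,255))
    k,l,q,ce=cv2.connectedComponentsWithStats(m);print([(q[i].tolist(),ce[i].round(1).tolist()) for i in range(1,k) if q[i,4]>30])
E
```

```text
time: 4.32
tool_pos: [0.6097, -0.1601, 0.2783]
tcp_rot: [-2.337, -2.098, 0.003]
ft_force: [-0.2, 0.9, -0.2]
finger_gap: 0.0093
grip_force: 42.1
[ 0.60973876 -0.16012794  0.27826787] -6.159420281674825 [-2.51616084e-03 -3.23708264e-04 -9.99996782e-01]
[366.72068109 125.27068017] [422.91498848 185.83557595]
[([359, 91, 24, 34, 382], [369.7, 106.1]), ([464, 122, 8, 7, 33], [467.2, 125.2]), ([465, 136, 23, 16, 42], [475.7, 143.8]), ([178, 288, 9, 7, 31], [182.4, 290.9])]
[([414, 171, 23, 20, 255], [424.8, 180.7]), ([542, 253, 8, 6, 38], [545.7, 255.6])]
```

View pics/r.png

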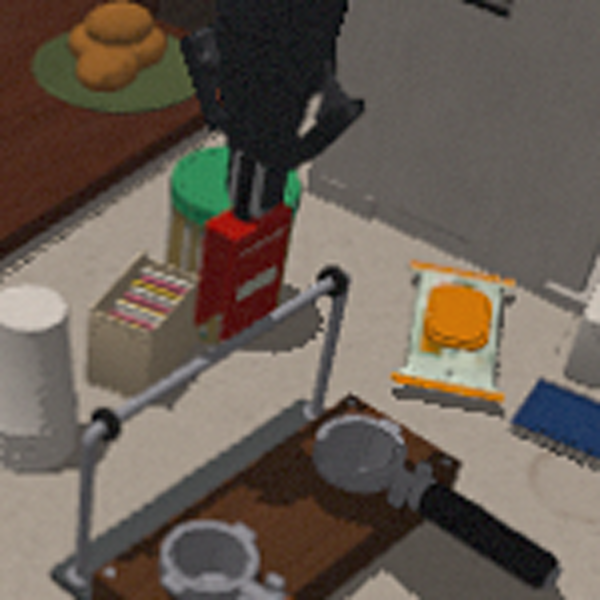

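The tag hangs above mid-rail and parallel to it (crop tag at (245,270), rail from (105,425) to (335,283)). I correct by 3 mm and lower it.

```bash

python3 -m handwheel '[[3.3,-1.9,0,0,0,0],[0,0,-30,0,0,0],[0,0,-20,0,0,0],[0,0,-20,0,0,0],[0,0,-15,0,0,0],[0,0,-8,0,0,0],[0,0,0,0,0,0]]'
```

```text
time: 5.3
tool_pos: [0.6134, -0.1614, 0.1864]
tcp_rot: [-2.336, -2.1, 0.001]
ft_force: [0.0, 0.6, -0.6]
finger_gap: 0.009
grip_force: 42.1
```

```bash

python3 -m handwheel '[[0,0,-4,0,0,0],[0,0,-2,0,0,0],[0,0,0,0,0,0]]'
python3 -m handwheel '[[0,0,-2,0,0,0],[0,0,0,0,0,0]]'
```

```text
time: 5.68
tool_pos: [0.6136, -0.1614, 0.1809]
tcp_rot: [2.336, 2.101, 0.0]
ft_force: [0.2, 0.6, -1.1]
finger_gap: 0.0094
grip_force: 42.1
time: 5.92
tool_pos: [0.6135, -0.1613, 0.1787]
tcp_rot: [-2.336, -2.101, 0.0]
ft_force: [-0.1, -0.2, 0.1]
finger_gap: 0.0093
grip_force: 42.1
```

```bash

python3 - <<'E'
from h import *
S=snap("scene");save(S,"pics/r2.png",(310,60,430,180),5)
st=get_state();print(st["tool_pos"],st["ft_force"])
E
```

```text
[ 0.6135543  -0.16132072  0.1787681 ] [-0.81987067 -0.39923057 -0.19951547]
```

View pics/r2.png

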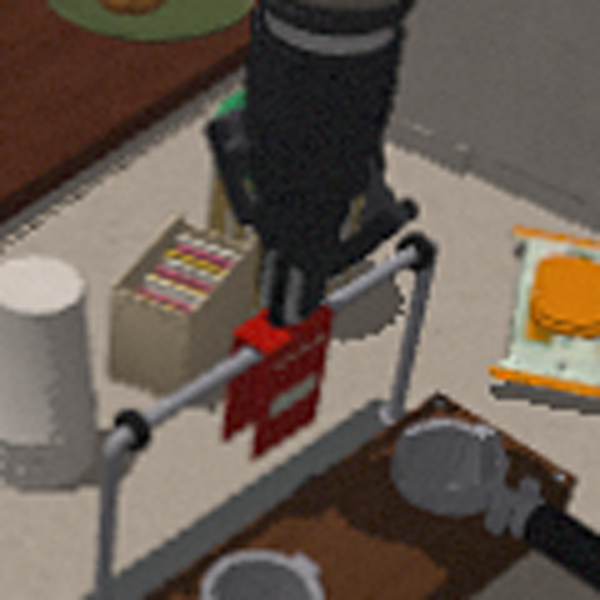

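The tag straddles the rail: one plate in front, one behind, rail entering at crop (245,365). Sliding it left along the rail.

```bash

python3 -m handwheel '[[0,0,-1.5,0,0,0],[1.6,15,0,0,0,0],[2.1,20,0,0,0,0],[2.1,20,0,0,0,0],[2.1,20,0,0,0,0],[0.5,5,0,0,0,0],[0,0,0,0,0,0]]'
python3 -m handwheel '[[0.2,2,0,0,0,0],[0.2,2,0,0,0,0],[0,0,0,0,0,0]]'
```

```text
time: 6.85
tool_pos: [0.622, -0.0809, 0.1773]
tcp_rot: [2.335, 2.102, -0.0]
ft_force: [-0.3, -0.3, -2.3]
finger_gap: 0.0095
grip_force: 42.3
time: 7.22
tool_pos: [0.6223, -0.0775, 0.1773]
tcp_rot: [-2.336, -2.1, -0.0]
ft_force: [0.4, -0.2, -0.9]
finger_gap: 0.0088
grip_force: 42.3
```

```bash

python3 -m handwheel '[[0.2,1.5,0,0,0,0],[0,0,0,0,0,0]]'
python3 -m handwheel '[[0.1,1,0,0,0,0],[0,0,0,0,0,0]]'
```

```text
time: 7.48
tool_pos: [0.6226, -0.0758, 0.1773]
tcp_rot: [-2.336, -2.101, -0.0]
ft_force: [0.1, 0.6, -0.7]
finger_gap: 0.0094
grip_force: 42.3
time: 7.72
tool_pos: [0.6226, -0.0751, 0.1773]
tcp_rot: [2.336, 2.1, -0.0]
ft_force: [-0.0, -0.5, -1.0]
finger_gap: 0.0092
grip_force: 42.2
```

```bash

python3 -m handwheel '[[0.1,1,0,0,0,0],[0,0,0,0,0,0]]'
python3 -m handwheel '[[0.1,1,0,0,0,0],[0,0,0,0,0,0]]'
python3 -m handwheel '[[0.1,1,0,0,0,0],[0,0,0,0,0,0]]'
python3 - <<'E'
from h import *
S=snap("scene");save(S,"pics/r3.png",(310,90,410,190),6)
E
```

```text
time: 7.98
tool_pos: [0.6226, -0.0749, 0.1774]
tcp_rot: [2.336, 2.099, -0.001]
ft_force: [0.1, -4.0, -1.0]
finger_gap: 0.0091
grip_force: 42.2
time: 8.22
tool_pos: [0.6226, -0.0749, 0.1775]
tcp_rot: [2.336, 2.098, -0.002]
ft_force: [-0.7, -7.2, -0.7]
finger_gap: 0.0094
grip_force: 42.2
time: 8.48
tool_pos: [0.6226, -0.0748, 0.1775]
tcp_rot: [2.336, 2.096, -0.003]
ft_force: [-1.0, -7.7, -1.3]
finger_gap: 0.0089
grip_force: 42.2
```

View pics/r3.png

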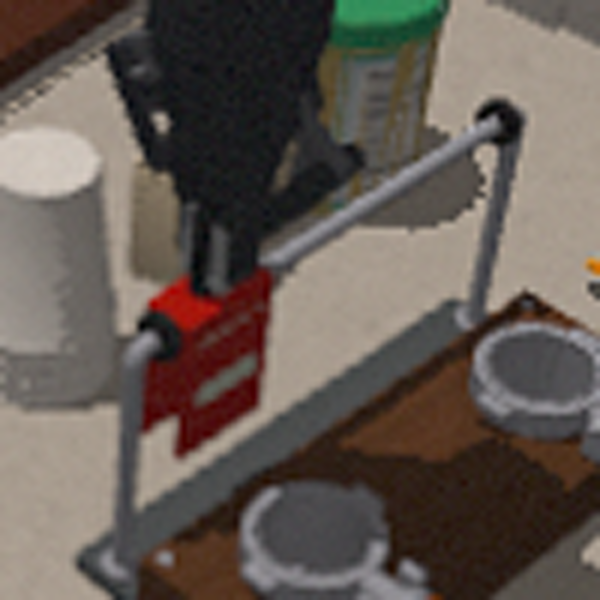

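The tag's left edge is against the collar (crop (160,335)), with about 7 N felt. I relax the push, release and lift off.

```bash

python3 -m handwheel '[[-0.2,-2.3,0,0,0,0],[0,0,0,0,0,0]]'
python3 -m handwheel '[[0,0,0,0,0,0],[0,0,0,0,0,0],[0,0,0,0,0,0]]' 30
python3 -m handwheel '[[0,0,15,0,0,0],[0,0,30,0,0,0],[0,0,40,0,0,0],[0,0,0,0,0,0]]'
```

```text
time: 8.78
tool_pos: [0.6227, -0.075, 0.1774]
tcp_rot: [2.336, 2.099, -0.001]
ft_force: [-0.8, -5.7, -0.2]
finger_gap: 0.0095
grip_force: 42.2
time: 9.15
tool_pos: [0.623, -0.0732, 0.1773]
tcp_rot: [-2.335, -2.102, -0.001]
ft_force: [0.4, -0.4, -0.4]
finger_gap: 0.03
grip_force: 0.0
time: 9.65
tool_pos: [0.6249, -0.0749, 0.2668]
tcp_rot: [2.333, 2.097, 0.009]
ft_force: [0.0, -0.1, -0.7]
finger_gap: 0.0297
grip_force: 0.0
```

```bash

python3 -m handwheel '[[-20,2,0,0,0,0.185],[-20,2,0,0,0,0.185],[-20,2,0,0,0,0.185],[-20,2,0,0,0,0.185],[-20,2,0,0,0,0.185],[-20,2,-20,0,0,0.185],[-20,2,-30,0,0,0.185],[-20,1,-35,0,0,0.185]]' 50
python3 -m handwheel '[[0,0,-35,0,0,0.085],[0,0,-20,0,0,0],[0,0,0,0,0,0]]'
cat > meas.py <<'E'
from h import *
from scipy.spatial.transform import Rotation as R
st=get_state();M=R.from_rotvec(st["tcp_rot"]).as_matrix();print(st["tool_pos"].round(4),np.degrees(np.arctan2(M[1,1],M[0,1])),M.round(3).tolist(),st["joint_positions"].round(2))
E
python3 - <<'E'
from meas import *
S=snap("scene");T=snap("top");im=[]
for s,b,k in((S,(310,90,440,250),3),(T,(330,165,460,300),3)):
    q=cv2.cvtColor(s["image"],cv2.COLOR_RGB2BGR)[b[1]:b[3],b[0]:b[2]];im.append(cv2.resize(q,(390,480),interpolation=cv2.INTER_CUBIC))
cv2.imwrite("pics/g.png",np.hstack(im))
P=np.array([.4642,-.0603,.064]);print(proj(S,P),proj(T,P))
E
```

```text
time: 10.65
tool_pos: [0.4623, -0.0589, 0.177]
tcp_rot: [0.299, 3.126, 0.001]
ft_force: [0.9, 0.1, 0.2]
finger_gap: 0.0499
grip_force: 0.0
time: 11.02
tool_pos: [0.4615, -0.0592, 0.1213]
tcp_rot: [-0.176, -3.133, 0.001]
ft_force: [0.2, 0.0, 0.4]
finger_gap: 0.0496
grip_force: 0.0
[ 0.4615 -0.0592  0.1213] 83.57537914535338 [[-0.994, 0.112, -0.003], [0.112, 0.994, -0.0], [0.003, -0.001, -1.0]] [-0.31  0.32  0.36  2.17 -0.17  0.68  1.63]
[385.98881159 193.97893771] [377.86776749 248.54007813]
```

View pics/g.png

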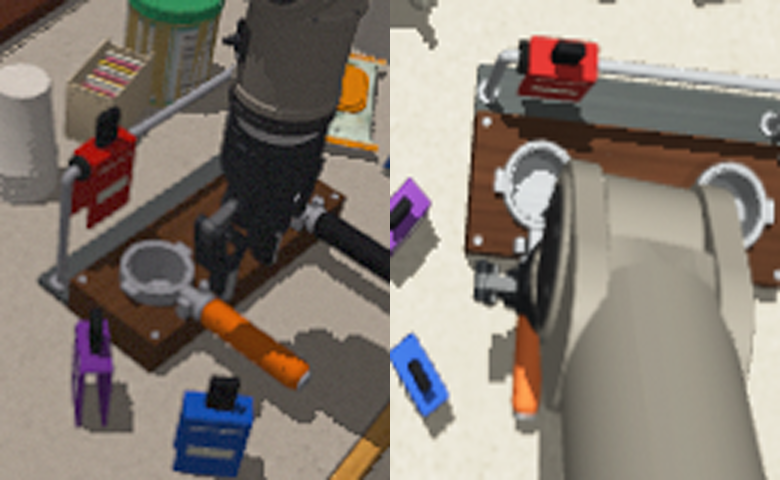

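The tag hangs against the left collar (left crop (105,170), right crop (560,70)). The fingers straddle the start of the orange handle (crop (215,270)). Descending.

```bash

python3 -m handwheel '[[2,-1,-25,0,0,0],[0,0,-25,0,0,0],[0,0,-18,0,0,0],[0,0,-9,0,0,0],[0,0,0,0,0,0]]'
python3 -m handwheel '[[0,0,0,0,0,0],[0,0,0,0,0,0],[0,0,0,0,0,0],[0,0,0,0,0,0]]' 0 110
python3 -m handwheel '[[0,0,8,0,0,0],[0,0,0,0,0,0]]' 
python3 meas.py
```

```text
time: 11.75
tool_pos: [0.4651, -0.0602, 0.0457]
tcp_rot: [0.176, 3.136, 0.0]
ft_force: [-0.2, 0.2, 0.0]
finger_gap: 0.0499
grip_force: 0.0
time: 12.25
tool_pos: [0.4655, -0.06, 0.0463]
tcp_rot: [0.175, 3.135, 0.001]
ft_force: [-1.6, 0.2, 6.7]
finger_gap: 0.0227
grip_force: 107.0
time: 12.5
tool_pos: [0.4648, -0.0601, 0.0538]
tcp_rot: [0.176, 3.136, 0.0]
ft_force: [-0.3, -0.0, -4.2]
finger_gap: 0.0223
grip_force: 107.6
[ 0.4648 -0.0601  0.0538] 83.59368094246598 [[-0.994, 0.112, 0.0], [0.112, 0.994, 0.0], [-0.0, 0.0, -1.0]] [-0.25  0.45  0.3   2.2  -0.26  0.52  1.7 ]
```

```bash

python3 -m handwheel '[[0,0,20,0,0,0],[0,0,30,0,0,0],[0,0,35,0,0,0],[0,0,40,0,0,0],[0,0,35,0,0,0],[0,0,0,0,0,0]]' 
python3 - <<'E'
from meas import *
import pickle
S=snap("scene");T=snap("top")
pickle.dump((S,T,st),open("lift.pkl","wb"))
im=[]
for s,b in((S,(310,60,440,220)),(T,(330,165,460,325))):
    q=cv2.cvtColor(s["image"],cv2.COLOR_RGB2BGR)[b[1]:b[3],b[0]:b[2]];im.append(cv2.resize(q,None,fx=3,fy=3,interpolation=cv2.INTER_CUBIC))
cv2.imwrite("pics/l.png",np.hstack(im))
# plate edges in initial pics: brightness-based flood -> radial edge search
for n,c,rmax in(("top",(255,192),60),("scene",(253,253),60)):
    s=pickle.load(open(n+".pkl","rb"));g=cv2.cvtColor(s["image"],cv2.COLOR_RGB2GRAY)
    np.set_printoptions(linewidth=250)
    print(n,"row",g[c[1],c[0]-42:c[0]+43].tolist(),"col",g[c[1]-42:c[1]+43,c[0]].tolist())
E
```

```text
time: 13.25
tool_pos: [0.4661, -0.0602, 0.2153]
tcp_rot: [0.175, 3.132, 0.002]
ft_force: [0.5, 0.5, -4.7]
finger_gap: 0.0227
grip_force: 108.1
[ 0.4661 -0.0602  0.2153] 83.59374197681771 [[-0.994, 0.112, 0.005], [0.112, 0.994, 0.001], [-0.005, 0.001, -1.0]] [-0.37  0.17  0.41  2.08 -0.09  0.9   1.55]
top row [232, 230, 228, 229, 230, 229, 229, 230, 232, 233, 251, 252, 243, 244, 246, 242, 235, 246, 250, 251, 251, 252, 253, 254, 254, 254, 254, 254, 254, 254, 254, 254, 254, 254, 254, 254, 254, 254, 254, 254, 254, 254, 254, 254, 254, 254, 254, 254, 254, 254, 254, 254, 254, 254, 254, 254, 254, 254, 254, 254, 254, 254, 253, 253, 252, 253, 252, 241, 247, 251, 248, 242, 254, 165, 133, 230, 229, 228, 228, 230, 231, 231, 230, 228, 228] col [113, 112, 112, 113, 113, 114, 115, 114, 114, 225, 230, 230, 253, 247, 246, 245, 238, 231, 250, 251, 252, 252, 253, 253, 254, 254, 254, 254, 254, 254, 254, 254, 254, 254, 254, 254, 254, 254, 254, 254, 254, 254, 254, 254, 254, 254, 254, 254, 254, 254, 254, 254, 254, 254, 254, 254, 254, 254, 254, 254, 254, 254, 254, 254, 253, 253, 253, 253, 222, 249, 252, 247,
[... 220 characters left out ...]
, 192, 194, 193, 195, 193, 193, 194, 193, 191, 193, 196, 193, 196, 194, 195, 194, 195, 194, 194, 193, 194, 193, 193, 194, 193, 194, 193, 193, 191, 194, 191, 193, 195, 194, 195, 197, 197, 195, 196, 196, 197, 188, 169, 176, 195, 189, 181, 199, 184, 65, 69, 108, 154, 152, 153, 151] col [99, 86, 72, 74, 89, 100, 132, 155, 151, 148, 140, 170, 179, 176, 188, 187, 166, 177, 200, 206, 203, 203, 202, 201, 199, 195, 196, 195, 194, 195, 194, 196, 196, 195, 198, 194, 194, 194, 196, 195, 191, 194, 194, 193, 194, 194, 194, 194, 194, 195, 193, 192, 194, 195, 194, 193, 194, 193, 191, 194, 192, 192, 189, 186, 184, 184, 179, 149, 182, 174, 173, 196, 126, 72, 74, 74, 89, 156, 154, 153, 150, 154, 155, 155, 150]
```

View pics/l.png

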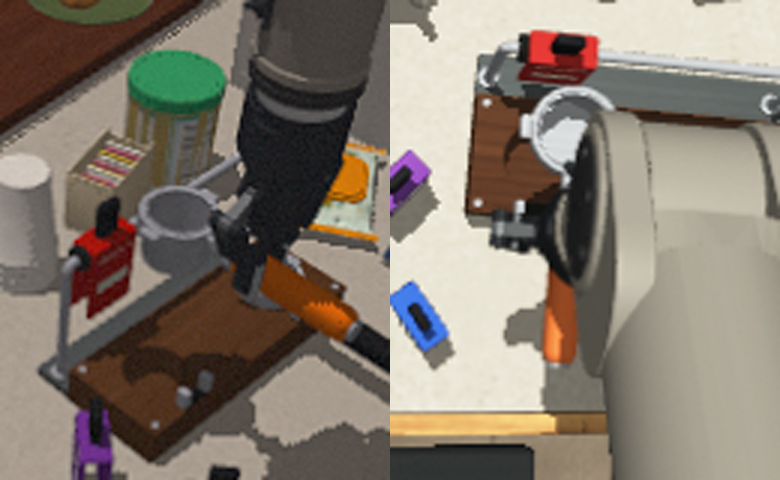

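The tag stays hung, the holder is lifted clear (mouth at left crop (180,212), right crop (573,130)) and the pocket is empty. Now I check how the holder sits in the hand and work out the target.

```bash
cat > tgt.py <<'E'
from h import *
import pickle
from scipy.spatial.transform import Rotation as R
S,T,st0=pickle.load(open("lift.pkl","rb"))
Sp=pickle.load(open("scene.pkl","rb"))
print("plate scene",onz(Sp,252,250,.02))
a=tri(T,(391,208.3),S,(370,130.7));b=tri(T,(386.3,285.5),S,(426.5,168.2));print("mouth",a,"end",b)
d=a[0]-b[0];print("pitch",np.degrees(np.arctan2(d[2],np.hypot(d[0],d[1]))),"yaw",np.degrees(np.arctan2(d[1],d[0])),np.linalg.norm(d))
E
python3 tgt.py; python3 - <<'E'
import numpy as np
from scipy.spatial.transform import Rotation as R
# holder frame before grasp: yaw -6.4; TCP in holder coords
Rh0=R.from_euler('z',-6.4,degrees=True).as_matrix()
o=np.array([.5477,-.0700,.014]);tcp=np.array([.4655,-.0600,.0463]);t=Rh0.T@(tcp-o);print("tcp in holder",t)
Rt=R.from_euler('y',-45,degrees=True).as_matrix()
c=np.array([.624,.2775,.25]);o1=c-Rt@[0,0,.012];print("target tcp",o1+Rt@t)
E
```

```text
plate scene [0.62644043 0.27837329 0.02      ]
mouth (array([ 0.54759633, -0.06815743,  0.22765737]), np.float64(0.0007280454225546784)) end (array([ 0.37978814, -0.05330167,  0.22141768]), np.float64(0.0017985370109303285))
pitch 2.1211841798464373 yaw -5.059104020163956 0.16857999180299674
tcp in holder [-0.08280241  0.00077493  0.0323    ]
target tcp [0.55109559 0.27827493 0.20580412]
```

```bash

python3 -m handwheel '[[0,10,25,0,0,0.056],[0,25,25,0,0,0.056],[8,40,0,0,-0.08,0],[11,40,0,0,-0.1,0],[11,40,0,0,-0.1,0],[11,40,0,0,-0.1,0],[11,40,0,0,-0.1,0],[11,40,0,0,-0.1,0]]' 
python3 -m handwheel '[[11,35,-10,0,-0.1,0],[11,22,-20,0,-0.08,0],[0,5,-20,0,-0.025,0],[0,0,0,0,0,0],[0,0,0,0,0,0]]'
python3 meas.py
```

```text
time: 14.35
tool_pos: [0.5253, 0.2101, 0.2605]
tcp_rot: [-0.001, 2.575, -0.005]
ft_force: [0.1, -1.5, -4.6]
finger_gap: 0.0227
grip_force: 108.5
time: 14.98
tool_pos: [0.5454, 0.2569, 0.2179]
tcp_rot: [0.006, 2.405, -0.015]
ft_force: [0.4, -0.2, -4.8]
finger_gap: 0.0223
grip_force: 108.4
[0.5454 0.2569 0.2179] 89.50500320321633 [[-0.741, 0.009, 0.672], [0.0, 1.0, -0.013], [-0.672, -0.009, -0.741]] [-0.95  0.22  0.16  2.24  1.31  0.5  -0.38]
```

```bash

python3 -m handwheel '[[1.5,6,-3,0,-0.012,0],[1.5,6,-3,0,-0.012,0],[1.5,6,-3,0,-0.012,0],[1,3,-3,0,-0.012,0],[0,0,0,0,0,0],[0,0,0,0,0,0]]'
python3 - <<'E'
from meas import *
import pickle
S=snap("scene");T=snap("top");pickle.dump((S,T),open("fin.pkl","wb"))
im=[]
for s,b in((S,(200,130,330,290)),(T,(200,120,330,280))):
    q=cv2.cvtColor(s["image"],cv2.COLOR_RGB2BGR)[b[1]:b[3],b[0]:b[2]];im.append(cv2.resize(q,None,fx=3,fy=3,interpolation=cv2.INTER_CUBIC))
cv2.imwrite("pics/f.png",np.hstack(im))
h=np.array([.0828,-.0008,-.0323]); Rt=M@R.from_euler('z',83.6,degrees=True).as_matrix()[:0].T if 0 else None
Rh=M@np.array([[-1,0,0],[0,1,0],[0,0,-1.]]).T
print("Rh",Rh.round(3).tolist(),"basket mid",st["tool_pos"]+Rh@(h+[0,0,.012]))
E
```

```text
time: 15.72
tool_pos: [0.5515, 0.2783, 0.2072]
tcp_rot: [0.008, 2.355, -0.012]
ft_force: [-0.1, -0.4, -4.1]
finger_gap: 0.0223
grip_force: 108.6
[0.5515 0.2783 0.2072] 89.46061142137877 [[-0.706, 0.009, 0.708], [0.002, 1.0, -0.011], [-0.708, -0.007, -0.706]] [-0.99  0.27  0.15  2.24  1.46  0.53 -0.57]
Rh [[0.706, 0.009, -0.708], [-0.002, 1.0, 0.011], [0.708, -0.007, 0.706]] basket mid [0.62430908 0.27706046 0.25144697]
```

View pics/f.png

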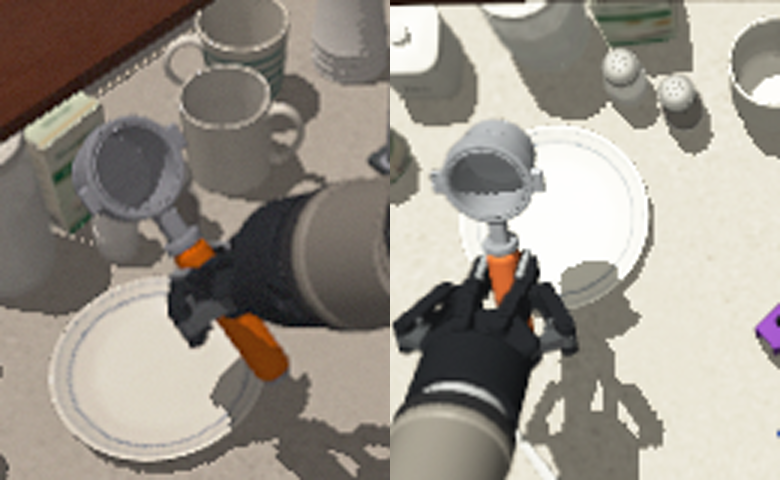

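The holder is over the plate, basket end up, handle towards the robot. Mouth rim is at left crop (135,170) and right crop (487,185), handle end at left crop (265,365). One numeric check before handing in.

```bash
python3 - <<'E'
from meas import *
import pickle
S,T=pickle.load(open("fin.pkl","rb"))
Rh=M@np.diag([-1,1,-1.]);o=st["tool_pos"]+Rh@np.array([.0828,-.0008,-.0323])
m,e=tri(S,(200+133/3,130+168/3),T,(200+97/3,120+185/3));print("mouth",m,e,"expected",o+Rh@[0,0,.046])
n,e=tri(S,(200+195/3,130+252/3),T,(200+113/3,120+257/3));print("handle start",n,e,"expected",o+Rh@[-.06,0,.045])
for s,b in((S,(325,130,370,175)),(T,(365,165,410,205))):
    hsv=cv2.cvtColor(s["image"],cv2.COLOR_RGB2HSV);q=cv2.inRange(hsv,(0,150,50),(6,255,255))[b[1]:b[3],b[0]:b[2]];print("tag px",q.astype(bool).sum())
print(np.abs(get_state()["qvel"]).max())
E
```

```text
[0.5514 0.2783 0.207 ] 89.47415266567816 [[-0.706, 0.009, 0.708], [0.002, 1.0, -0.011], [-0.708, -0.007, -0.706]] [-0.99  0.27  0.15  2.24  1.46  0.53 -0.57]
mouth [0.60289726 0.27847082 0.27116666] 0.0027108560192733943 expected [0.6001514  0.27753628 0.27528936]
handle start [0.55689431 0.27599036 0.22119674] 0.00024838521144275534 expected [0.55848643 0.27762478 0.23210345]
tag px 307
tag px 265
0.007687511991809909
```

```bash
python3 -m handwheel '[[0,0,0,0,0,0],[0,0,0,0,0,0],[0,0,0,0,0,0],[0,0,0,0,0,0]]'; python3 -c "
from workcell import *
print(hand_in())"
```

```text
time: 16.32
tool_pos: [0.551, 0.2787, 0.2064]
tcp_rot: [0.006, 2.355, -0.013]
ft_force: [0.1, 0.0, -5.2]
finger_gap: 0.0226
grip_force: 108.6
the job is handed in; nothing more can be done
None
```

The job is handed in at about 16 s, with no verdict returned: the red tag hangs on the rail against the left collar, and the arm is holding the orange-handled holder still over the middle of the plate, basket about 25 cm up at 45 degrees, underside towards the hatch.

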